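# Stow the bottle and the oblong can behind the rack's rail

## Robot

A 6-joint arm with a two-finger parallel gripper is mounted at the origin on the work surface. World frame = base frame: x ahead of the robot, y to its left, z up, the work surface at z = 0. Lengths are in m, angles in rad, forces in N, time in s.
With the tool pointing down it reaches from about 0.35 to 0.85 m from the base axis. Payload 8.1 kg.
Tool frame: the origin (TCP) lies at the very end of the fingers, on their centre line; the grasp point (between the pads) lies 19 mm behind it (robot.pinch_z is the z of the grasp point in the tool frame, in m); z points along the fingers, y is the direction in which the jaws open and shut (so a half turn about z gives the same grasp; the last joint's range is limited). The gripper opens to 93 mm and grips with 3 to 60 N. Pads are 15 mm wide; open, the fingers measure 128 mm over their backs; the gripper's body (75 mm by 188 mm) begins 65 mm behind the grasp point.
Start: joints at [-1.337, 0.13, 1.488, -0, 1.523, -0.085], TCP at [0.188, -0.57, 0.219] pointing down, gripper open.
Joint ranges: [-2.96, 2.96], [-0.89, 2.26], [0.02, 2.5], [-1.34, 4.48], [0, 2.73], [-2.66, 2.66]. Speed limits (rad/s): [2.39, 2.39, 2.79, 3.14, 3.14, 3.14].

## Interface

Orientations are given as a rotation vector (axis times angle).
In Python, from plant import robot gives the robot as it stands.
- The arm moves only by the tool drive_tool, never from a script. Its argument "steps" is a list of rows, each an object of numbers: "jaw": the opening, from 0 (shut) to 1 (fully open); "tx", "ty", "tz": the shift along the tool's x, y, z scaled (see below); "turn": the turn about the tool's z scaled (see below). A call has 1 to 12 rows; each row is the pose to reach, as a shift and turn from the pose commanded when the call began, along the tool's axes at that moment, turning the shorter way round; what a row does not reach only later rows make up. The controller multiplies each number of a shift by 0.3 m and each number of a turn by 180 degrees. A row lasts 1/10 s, in which the tool goes at most 50 mm and 8.59 degrees, less where a joint would pass 70% of its speed; a pose out of reach is approached as far as the arm can. A call with a number of a shift or a turn outside -1 to 1 is refused whole. A call with a gripper value outside its range is refused whole. The fingers move at their own pace and stop on an object; "force" is the grip in N (left out, the last holds). Time passes only in rows, so rows that repeat a pose let the fingers close. It gives the time, the measured TCP pose, the force and the opening at its end, in the units of the state.
- robot.read_state(): the state, without advancing time (a new reading comes with each control period).
- robot.read_camera(name): name is "scene" or "top" or "wrist"; returns (picture, depth): 480x640x3 uint8, blue, green, red; 480x640 float32, m along the optical axis (not along the pixel's ray), 0 where there is no reading.
- robot.get_calibration(name): a dict with "fx", "fy", "cx", "cy" (pixels), "k1" (the pictures are not rectified: a ray, as slopes to the right and down, at radius r is drawn at 1 + k1 r^2 times it, then the intrinsics apply), "eye" and "attitude" of the camera in the world. Camera axes: x right, y down, z forward; pixel columns grow to the right and rows downward; lengths in m; the calibration is good to about 2 mm. A picture is of the moment at which its call begins: read the wrist's pose just before it. get_calibration takes no time and is no camera call; for the wrist camera it gives the pose at the moment of the call.
- robot.close_job(): hands the job in, once; it reports no verdict.
The state is a dict: "t": time; "q": joint angles; "dq": joint speeds; "joint_torque": joint torques, N m; "tool_pos": TCP position; "orientation": TCP orientation; "force": force on the tool from outside, world axes, zero at the start; "wrist_torque": the same for the moment, N m; "opening": finger opening in m.
Only numpy, scipy, OpenCV 4.12 (cv2) and the standard library are available. Lean on these libraries where they do the work, as an engineer would, in place of code of your own. Each camera call takes 0.05 s, during which the arm holds its last target.

## Task

The water cart is about to be wheeled away, so put the loose round white bottle and the loose oblong tin can away in the free spaces of the bottle rack, behind its rail: both standing upright on the tray, the can with its broad side along the rail. Set both down, do not drop them, and leave the two containers already in the rack and the two pipe fittings on the deck where they are.

Things in the scene. Friction and masses are not known exactly. Their poses are not given: they have to be found in the camera images.
- rack: Fixed stainless bottle rack, 112 mm deep (its x), 424 long (its y). Origin: centre of its footprint, at deck height; x points from the front rail (robot's side) to the back bars, y along the rack, z up. Tray floor 30 mm above the deck. Clear space on the tray: x -48 to +48, y -208 to +208 mm. Upper edges above the deck: front rail 83, end plates 100, back bars 118 mm. Place and yaw vary.
- rail (a point): Middle of the rack's front retaining rail, at the upper edge of its top bar: 51 mm in front of the rack's middle (its x = -51 mm), 83 mm above the deck. The rail is two 6 mm round bars along the rack's y.
- bottle: Loose round white plastic bottle with paper label standing on the deck, full, 0.3 to 0.6 kg. Body 66 mm diameter up to 100 mm, sloping in to the neck at 120 mm; grey ribbed cap, a firm grip, 44 mm diameter, from 124 to 152 mm above its base. Origin: centre of its underside, z up its axis.
- can: Loose oblong tin can with buff label standing on the deck at any yaw, full, 0.35 to 0.65 kg: 50 mm thick (its x), 108 mm broad (its y, too long to fit across the rack), body 130 mm high; on top a black screw cap, 32 mm diameter, 18 high, 28 mm from the middle towards +y. Grip it across the 50 mm. Origin: centre of its underside, z up.
- slim: Slim amber glass bottle standing in the rack, 44 mm diameter, 115 mm high. Leave it there. It stands about 45 mm to one side of the rack's middle, the jug 45 mm to the other; sides vary. The free space between it and the end plate on its side (about 141 mm long) is the wider one. Origin: centre of its underside.
- jug: Oblong white plastic jug with looped handle and grey cap standing in the rack, 120 mm broad (its y, along the rack), 60 mm thick, 103 mm high. Leave it there. The free space between it and the end plate on its side is about 103 mm long. Origin: centre of its underside.
- valve: White plastic ball valve with a red bar handle lying loose on the deck, 110 mm long, 72 mm high. Origin: centre of its underside, x along its bore. Leave it there.
- tee: White plastic pipe tee lying loose on the deck, 104 mm long (x), branch towards its +y reaching 54 mm, 42 mm high. Origin: on the deck below the crossing. Leave it there.
There are look-alikes about, which are no part of the job. What is shaped like the jug but orange is not meant.

How it is judged:
At the end, for the whole second after the job is handed in: Bottle and can stand on the rack's tray behind the rail (height within 6 mm), at rest, upright within 0.1 rad, the can's broad side within 0.26 rad of the rail; slim bottle and jug upright within 0.1 rad and, like valve and tee, within 30 mm of where they began (x of bottle in the frame of rack between -0.022 and 0.022 m and y of bottle in the frame of rack between -0.185 and 0.185 m and z of bottle in the frame of rack between 0.024 and 0.036 m and angle between each of bottle, can, slim, jug's own z axis and vertical below 0.1 rad and linear speed of each of bottle, can below 0.02 m/s and angular speed of each of bottle, can below 0.2 rad/s and x of can in the frame of rack between -0.03 and 0.03 m and y of can in the frame of rack between -0.165 and 0.165 m and z of can in the frame of rack between 0.024 and 0.036 m and angle between the y axis of can and the y axis of rack, either way round below 0.26 rad and distance of each of slim, jug, valve, tee from where it was at the start of the episode below 0.03 m); the robot touches nothing.
It fails at once if the bottle or the can is dropped: it moves faster than 0.5 m/s with nothing of the robot touching it ((linear speed of bottle above 0.5 m/s and contact force between bottle and the fingers below 0.05 N and contact force between bottle and the arm below 0.05 N) or (linear speed of can above 0.5 m/s and contact force between can and the fingers below 0.05 N and contact force between can and the arm below 0.05 N)).
It fails at once if a container already in the rack or a pipe fitting is shifted by more than 30 mm (distance of any of slim, jug, valve, tee from where it was at the start of the episode above 0.03 m).
It fails at once if the slim bottle or the jug is tipped by more than 0.4 rad (angle between any of slim, jug's own z axis and vertical above 0.4 rad).
It also fails if it takes over 54 s, if anything falls off the work surface, if the arm or the gripper's body presses on something with over 40 N, if the wrist force passes 120 N, or if a joint passes its speed limit or range.

## Working session

There is one attempt and no reset: what is moved stays moved. The work goes in short steps, Python scripts to look and compute and a tool call to move; the robot and the scene stay as the last step left them, time stands still between calls to the robot, and variables do not carry over. Pictures are saved under pics/ and viewed, and the job is handed in when it is done.

Besides the shell and the picture viewer there is one more tool, called after "Emit:" as name(argument=value, ...) on one line, values as JSON. drive_tool: Moves the arm, as the interface text tells. Its arguments: {"type":"object","properties":{"steps":{"type":"array"},"force":{"type":"number"}},"required":["steps"]}

```bash
ls; mkdir -p pics; cat > h.py <<'E'
import numpy as np,cv2
from scipy.spatial.transform import Rotation as R
from plant import robot
def grab(n,tag):
    c=robot.get_calibration(n); im,d=robot.read_camera(n)
    cv2.imwrite(f'pics/{tag}.png',im); np.savez(f'pics/{tag}.npz',im=im,d=d,**{k:np.array(v) for k,v in c.items()})
def load(tag): return dict(np.load(f'pics/{tag}.npz'))
def rot(a):
    a=np.array(a,float)
    return a if a.shape==(3,3) else R.from_rotvec(a).as_matrix()
def cloud(z):
    K=np.array([[z['fx'],0,z['cx']],[0,z['fy'],z['cy']],[0,0,1]],float)
    v,u=np.mgrid[0:480,0:640]
    p=np.stack([u.ravel(),v.ravel()],1).astype(float)[:,None]
    s=cv2.undistortPoints(p,K,np.array([float(z['k1']),0,0,0.]))[:,0]
    P=np.c_[s,np.ones(len(s))]*z['d'].reshape(-1,1)
    return (P@rot(z['attitude']).T+z['eye']).reshape(480,640,3)
E
python3 - <<'E'
from h import *
for n in('scene','top'):
    grab(n,n+'0'); print(robot.get_calibration(n))
s=robot.read_state(); print(s)
E
```

```text
pics
{'fx': 577.7424841118292, 'fy': 577.7424841118292, 'cx': 326.40427691683357, 'cy': 246.36170275999632, 'k1': 0.0196718500822819, 'eye': array([ 1.25027192, -0.50579699,  0.93126939]), 'attitude': array([-2.18041283, -1.0609303 ,  0.41114846])}
{'fx': 566.1045103153963, 'fy': 566.1045103153963, 'cx': 317.2012310867014, 'cy': 233.5744314748642, 'k1': 0.0051049734726452975, 'eye': array([ 0.52627231, -0.01361093,  1.30121409]), 'attitude': array([-2.16504611,  2.17994224, -0.06767009])}
{'t': 0.1, 'q': array([-1.33738256e+00,  1.31080767e-01,  1.48916348e+00, -4.99935957e-06,
        1.52299118e+00, -8.53965581e-02]), 'dq': array([-0.00061815, -0.00153319, -0.00081706, -0.00049627, -0.00099712,
        0.00098302]), 'joint_torque': array([ 6.58736772e-04, -5.61344147e+01, -4.93096161e+01,  7.70720397e-02,
        2.90917454e-02, -2.43530559e-05]), 'tool_pos': array([ 0.18796579, -0.56926274,  0.21769904]), 'orientation': array([-3.10014594e+00, -4.98408345e-01,  1.98521206e-04]), 'force': array([ 0.12166115, -0.32223408, -0.33033054]), 'wrist_torque': array([ 0.00664765, -0.01685814, -0.02108669]), 'opening': 0.0927405417920751}
```

View pics/scene0.png

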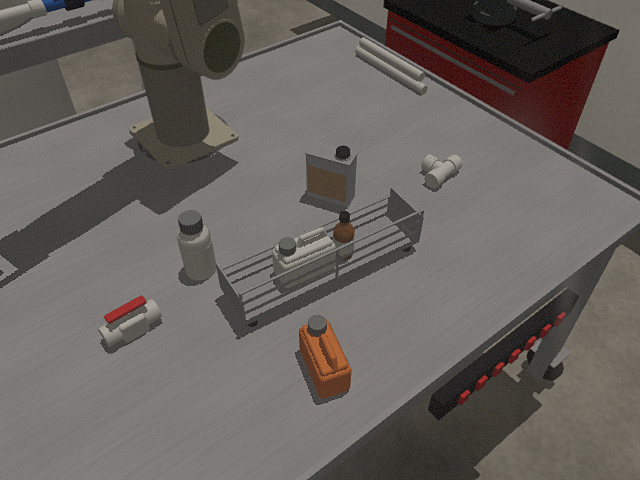

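View pics/top0.png

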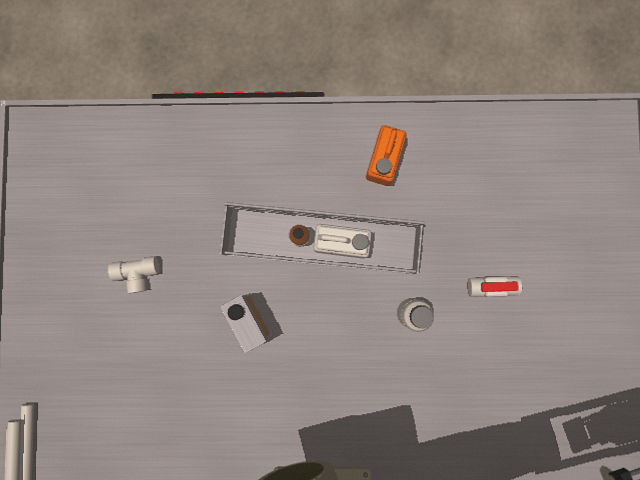

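The loose round bottle (scene 197,250; top 416,314) and the buff-labelled can (scene 330,178; top 250,322) are the only candidates of their shapes. The orange jug at (387,155) is the decoy. The can goes in the wider space on the slim bottle's side (left in top), the bottle on the jug's side. Next I measure the positions from depth.

```bash
cat > m.py <<'E'
from h import *
z=load('top0'); P=cloud(z); im=z['im']
def box(u0,v0,u1,v1,zl,zh):
    q=P[v0:v1,u0:u1].reshape(-1,3); return q[(q[:,2]>zl)&(q[:,2]<zh)]
def rect(q,n):
    r=cv2.minAreaRect((q[:,:2]*1000).astype(np.float32)); print(n,len(q),'z',q[:,2].mean().round(4),r, 'mean',q[:,:2].mean(0).round(4))
d=P[300:400,130:200].reshape(-1,3);print('deck',d[:,2].mean())
rect(box(395,290,445,340,.140,.165),'bcap')
q=box(395,290,445,340,.143,.165);print(cv2.minEnclosingCircle((q[:,:2]*1000).astype(np.float32)))
rect(box(215,285,290,360,.12,.137),'cantop')
q=box(215,285,290,360,.14,.16);rect(q,'cancap')
rect(box(215,195,235,262,.085,.11),'endL')
rect(box(408,215,430,280,.085,.11),'endR')
rect(box(215,195,430,280,.07,.125),'rackall')
rect(box(225,195,425,235,.105,.125),'backbar')
rect(box(225,240,420,278,.07,.09),'rail')
rect(box(285,220,312,250,.1,.16),'slim')
rect(box(312,222,375,262,.08,.15),'jug')
E
python3 m.py
python3 - <<'E'
from h import *
z=load('top0');im=z['im']
a=cv2.resize(im[190:360,205:445],None,fx=3.3,fy=3.3,interpolation=cv2.INTER_CUBIC);cv2.imwrite('pics/crop0.png',a)
E
```

```text
deck 0.004576742020026393
bcap 391 z 0.1512 ((448.7042236328125, -202.9043731689453), (43.019798278808594, 42.86100769042969), 44.3983268737793) mean [ 0.4489 -0.2025]
((448.78875732421875, -203.24136352539062), 22.428157806396484)
cantop 1130 z 0.1301 ((435.59912109375, 160.51162719726562), (108.55945587158203, 51.430728912353516), 28.568063735961914) mean [0.4316 0.1572]
cancap 191 z 0.1474 ((459.9305725097656, 173.07752990722656), (30.006404876708984, 28.46908950805664), 87.99774169921875) mean [0.4604 0.1732]
endL 155 z 0.0963 ((634.5132446289062, 201.89048767089844), (104.27134704589844, 28.235584259033203), 1.356459617614746) mean [0.6342 0.206 ]
endR 162 z 0.0956 ((590.817138671875, -202.36814880371094), (107.576904296875, 28.235130310058594), 0.3625008165836334) mean [ 0.5928 -0.2081]
rackall 3296 z 0.1 ((613.5675048828125, -1.419891357421875), (424.7817077636719, 109.77384185791016), 83.95457458496094) mean [ 0.6164 -0.0131]
backbar 937 z 0.1141 ((640.937744140625, -5.4872283935546875), (421.23907470703125, 54.363407135009766), 83.93811798095703) mean [ 0.65   -0.0147]
rail 628 z 0.0815 ((595.4922485351562, 0.342742919921875), (417.3584289550781, 71.36488342285156), 83.7071533203125) mean [ 0.5664 -0.0137]
slim 301 z 0.1188 ((620.3901977539062, 45.54136657714844), (38.39581298828125, 40.64972686767578), 89.84087371826172) mean [0.6194 0.0448]
jug 1579 z 0.1105 ((597.6978759765625, -45.440673828125), (120.02387237548828, 81.5287094116211), 83.12652587890625) mean [ 0.606  -0.0454]
```

View pics/crop0.png

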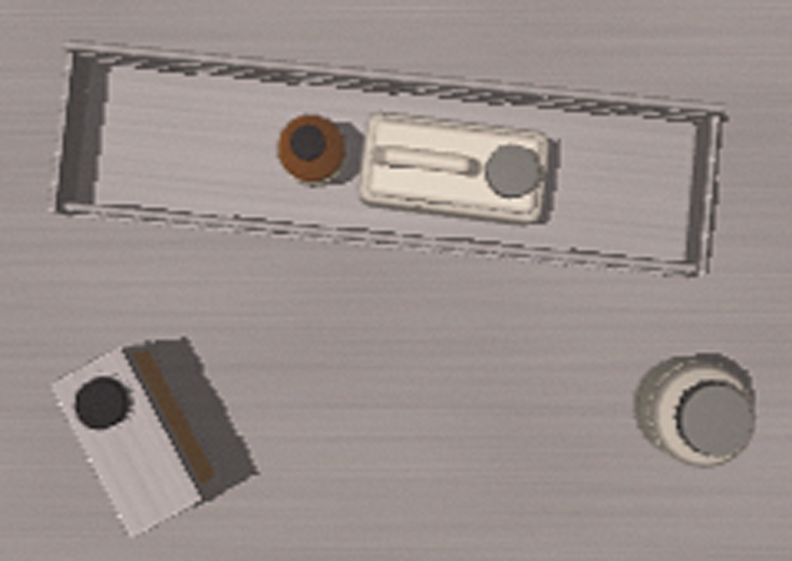

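Every size agrees: can top 108.6×51.4 mm at z 0.130, cap 43 mm across at 0.151, rack 424.8×110 mm with yaw about -6.05°. The slim bottle and jug also sit at about ±45 mm in the rack frame. Next I work out the moves, bottle first.

```bash
cat >> h.py <<'E'
def go(x,y,z,yaw=None):
    s=robot.read_state(); M=R.from_rotvec(s['orientation']).as_matrix()
    d=M.T@(np.array([x,y,z])-s['tool_pos'])/.3
    yw=np.degrees(np.arctan2(M[1,0],M[0,0])); t=0 if yaw is None else -((yaw-yw+180)%360-180)/180
    print('t',round(s['t'],2),'tcp',s['tool_pos'].round(4),'yaw',yw.round(2),'tilt',M[:,2].round(3),'open',round(s['opening'],4),'F',s['force'].round(1)); print('shift',d.round(4),'turn',round(t,4),'q',s['q'].round(2))
E
python3 -c "
from h import *
go(.449,-.203,.225); go(.449,-.203,.124)"
```

```text
t 0.1 tcp [ 0.188  -0.5693  0.2177] yaw 18.27 tilt [-0.     0.002 -1.   ] open 0.0927 F [ 0.1 -0.3 -0.3]
shift [ 1.2089 -0.8867 -0.0227] turn 0 q [-1.34  0.13  1.49 -0.    1.52 -0.09]
t 0.1 tcp [ 0.188  -0.5693  0.2177] yaw 18.27 tilt [-0.     0.002 -1.   ] open 0.0927 F [ 0.1 -0.3 -0.3]
shift [ 1.2089 -0.8861  0.3139] turn 0 q [-1.34  0.13  1.49 -0.    1.52 -0.09]
```

Emit:
drive_tool(steps=[{"tx": 0.12, "ty": -0.09, "tz": -0.02, "jaw": 1}, {"tx": 0.25, "ty": -0.18, "tz": -0.02, "jaw": 1}, {"tx": 0.38, "ty": -0.28, "tz": -0.02, "jaw": 1}, {"tx": 0.5, "ty": -0.37, "tz": -0.02, "jaw": 1}, {"tx": 0.62, "ty": -0.46, "tz": -0.02, "jaw": 1}, {"tx": 0.75, "ty": -0.55, "tz": -0.02, "jaw": 1}, {"tx": 0.87, "ty": -0.64, "tz": -0.02, "jaw": 1}, {"tx": 0.95, "ty": -0.7, "tz": -0.02, "jaw": 1}, {"tx": 1, "ty": -0.75, "tz": -0.02, "jaw": 1}, {"tx": 1, "ty": -0.75, "tz": -0.02, "jaw": 1}, {"tx": 1, "ty": -0.75, "tz": -0.02, "jaw": 1}], force=40)

```text
schema error: expected keys jaw, tx, ty, tz, turn
```

```bash
python3 -c "
from h import *
go(.449,-.203,.225)"
```

```text
t 0.1 tcp [ 0.188  -0.5693  0.2177] yaw 18.27 tilt [-0.     0.002 -1.   ] open 0.0927 F [ 0.1 -0.3 -0.3]
shift [ 1.2089 -0.8867 -0.0227] turn 0 q [-1.34  0.13  1.49 -0.    1.52 -0.09]
```

Emit:
drive_tool(steps=[{"tx": 0.12, "ty": -0.09, "tz": -0.02, "turn": 0, "jaw": 1}, {"tx": 0.25, "ty": -0.18, "tz": -0.02, "turn": 0, "jaw": 1}, {"tx": 0.38, "ty": -0.28, "tz": -0.02, "turn": 0, "jaw": 1}, {"tx": 0.5, "ty": -0.37, "tz": -0.02, "turn": 0, "jaw": 1}, {"tx": 0.62, "ty": -0.46, "tz": -0.02, "turn": 0, "jaw": 1}, {"tx": 0.75, "ty": -0.55, "tz": -0.02, "turn": 0, "jaw": 1}, {"tx": 0.87, "ty": -0.64, "tz": -0.02, "turn": 0, "jaw": 1}, {"tx": 0.95, "ty": -0.7, "tz": -0.02, "turn": 0, "jaw": 1}, {"tx": 1, "ty": -0.75, "tz": -0.02, "turn": 0, "jaw": 1}, {"tx": 1, "ty": -0.75, "tz": -0.02, "turn": 0, "jaw": 1}, {"tx": 1, "ty": -0.75, "tz": -0.02, "turn": 0, "jaw": 1}], force=40)

```text
t: 1.2
tool_pos: [0.4023, -0.2619, 0.2243]
orientation: [-3.101, -0.501, 0.001]
force: [-0.8, -0.5, 0.4]
opening: 0.0929
```

```bash
python3 -c "
from h import *
go(.449,-.203,.225)"
```

```text
t 1.2 tcp [ 0.4023 -0.2619  0.2243] yaw 18.34 tilt [-0.001 -0.    -1.   ] open 0.0929 F [-0.8 -0.5  0.4]
shift [ 0.2095 -0.1374 -0.0023] turn 0 q [-0.68 -0.2   1.8  -0.    1.54  0.57]
```

Emit:
drive_tool(steps=[{"tx": 0.1, "ty": -0.07, "tz": 0, "turn": 0, "jaw": 1}, {"tx": 0.18, "ty": -0.12, "tz": 0, "turn": 0, "jaw": 1}, {"tx": 0.21, "ty": -0.137, "tz": 0, "turn": 0, "jaw": 1}, {"tx": 0.21, "ty": -0.137, "tz": 0, "turn": 0, "jaw": 1}])

```text
t: 1.6
tool_pos: [0.4495, -0.2035, 0.2244]
orientation: [-3.101, -0.5, 0.001]
force: [0.7, 0.4, 0.3]
opening: 0.093
```

```bash
python3 -c "
from h import *
go(.449,-.203,.124)
grab('wrist','w1')"
```

```text
t 1.6 tcp [ 0.4495 -0.2035  0.2244] yaw 18.32 tilt [-0.001 -0.    -1.   ] open 0.093 F [0.7 0.4 0.3]
shift [-0.0008 -0.0019  0.3347] turn 0 q [-0.53 -0.16  1.77 -0.    1.54  0.72]
```

View pics/w1.png

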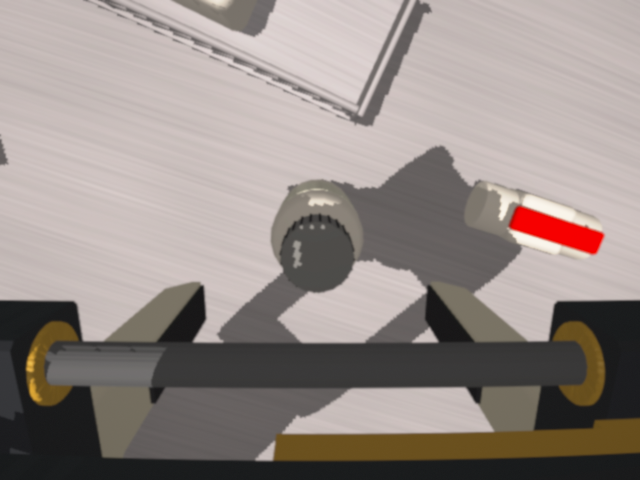

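The wrist view shows the cap at (317,253), centred between the fingers (mid column about 316). I go down and close.

Emit:
drive_tool(steps=[{"tx": 0, "ty": 0, "tz": 0.1, "turn": 0, "jaw": 1}, {"tx": 0, "ty": 0, "tz": 0.2, "turn": 0, "jaw": 1}, {"tx": 0, "ty": 0, "tz": 0.28, "turn": 0, "jaw": 1}, {"tx": 0, "ty": 0, "tz": 0.333, "turn": 0, "jaw": 1}, {"tx": 0, "ty": 0, "tz": 0.333, "turn": 0, "jaw": 0.7}, {"tx": 0, "ty": 0, "tz": 0.333, "turn": 0, "jaw": 0.5}, {"tx": 0, "ty": 0, "tz": 0.333, "turn": 0, "jaw": 0.2}, {"tx": 0, "ty": 0, "tz": 0.333, "turn": 0, "jaw": 0.2}, {"tx": 0, "ty": 0, "tz": 0.333, "turn": 0, "jaw": 0.2}, {"tx": 0, "ty": 0, "tz": 0.333, "turn": 0, "jaw": 0.2}], force=40)

```text
t: 2.65
tool_pos: [0.4497, -0.2035, 0.1253]
orientation: [3.101, 0.499, 0.001]
force: [0.4, 0.0, -0.0]
opening: 0.0496
```

Emit:
drive_tool(steps=[{"tx": 0, "ty": 0, "tz": 0, "turn": 0, "jaw": 0.2}, {"tx": 0, "ty": 0, "tz": 0, "turn": 0, "jaw": 0.2}, {"tx": 0, "ty": 0, "tz": 0, "turn": 0, "jaw": 0.2}, {"tx": 0, "ty": 0, "tz": 0, "turn": 0, "jaw": 0.2}, {"tx": 0, "ty": 0, "tz": -0.02, "turn": 0, "jaw": 0.2}, {"tx": 0, "ty": 0, "tz": -0.05, "turn": 0, "jaw": 0.2}, {"tx": 0, "ty": 0, "tz": -0.05, "turn": 0, "jaw": 0.2}])

```text
t: 3.35
tool_pos: [0.4498, -0.2034, 0.1409]
orientation: [3.101, 0.499, 0.002]
force: [0.8, -0.3, -3.8]
opening: 0.0435
```

```bash
python3 -c "
from h import *
go(.449,-.203,.29);go(.597,-.1566,.29)"
```

```text
t 3.35 tcp [ 0.4498 -0.2034  0.1409] yaw 18.27 tilt [ 0.001 -0.    -1.   ] open 0.0435 F [ 0.8 -0.3 -3.8]
shift [-0.0017 -0.0019 -0.4969] turn 0 q [-0.53 -0.11  1.87  0.    1.38  0.72]
t 3.35 tcp [ 0.4498 -0.2034  0.1409] yaw 18.27 tilt [ 0.001 -0.    -1.   ] open 0.0435 F [ 0.8 -0.3 -3.8]
shift [ 0.5152  0.0059 -0.4964] turn 0 q [-0.53 -0.11  1.87  0.    1.38  0.72]
```

Held: 43.5 mm opening and 3.8 N of weight. I lift and carry it over the rack.

Emit:
drive_tool(steps=[{"tx": 0, "ty": 0, "tz": -0.12, "turn": 0, "jaw": 0.2}, {"tx": 0, "ty": 0, "tz": -0.25, "turn": 0, "jaw": 0.2}, {"tx": 0, "ty": 0, "tz": -0.38, "turn": 0, "jaw": 0.2}, {"tx": 0.04, "ty": 0, "tz": -0.48, "turn": 0, "jaw": 0.2}, {"tx": 0.13, "ty": 0, "tz": -0.5, "turn": 0, "jaw": 0.2}, {"tx": 0.23, "ty": 0, "tz": -0.5, "turn": 0, "jaw": 0.2}, {"tx": 0.33, "ty": 0, "tz": -0.5, "turn": 0, "jaw": 0.2}, {"tx": 0.42, "ty": 0.005, "tz": -0.5, "turn": 0, "jaw": 0.2}, {"tx": 0.48, "ty": 0.006, "tz": -0.5, "turn": 0, "jaw": 0.2}, {"tx": 0.515, "ty": 0.006, "tz": -0.5, "turn": 0, "jaw": 0.2}, {"tx": 0.515, "ty": 0.006, "tz": -0.5, "turn": 0, "jaw": 0.2}, {"tx": 0.515, "ty": 0.006, "tz": -0.5, "turn": 0, "jaw": 0.2}])

```text
t: 4.55
tool_pos: [0.5961, -0.1567, 0.2895]
orientation: [-3.102, -0.499, 0.002]
force: [-0.2, -0.2, -3.3]
opening: 0.0432
```

```bash
python3 -c "
from h import *
go(.597,-.1566,.16)
grab('scene','s2')
import cv2
z=load('s2');cv2.imwrite('pics/s2c.png',cv2.resize(z['im'][130:350,150:450],None,fx=2.6,fy=2.6))"
```

```text
t 4.55 tcp [ 0.5961 -0.1567  0.2895] yaw 18.27 tilt [-0.001  0.    -1.   ] open 0.0432 F [-0.2 -0.2 -3.3]
shift [0.0035 0.0007 0.4316] turn 0 q [-0.34  0.16  1.33 -0.    1.65  0.91]
```

View pics/s2c.png

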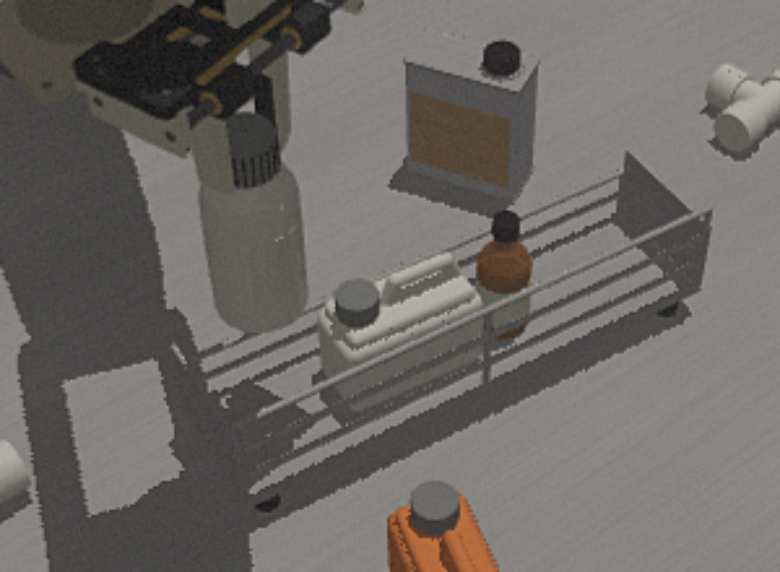

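The bottle hangs upright at crop (253,250), over the free end beside the jug. I lower it, slowly at the end.

Emit:
drive_tool(steps=[{"tx": 0.003, "ty": 0, "tz": 0.1, "turn": 0, "jaw": 0.2}, {"tx": 0.003, "ty": 0, "tz": 0.2, "turn": 0, "jaw": 0.2}, {"tx": 0.003, "ty": 0, "tz": 0.3, "turn": 0, "jaw": 0.2}, {"tx": 0.003, "ty": 0, "tz": 0.38, "turn": 0, "jaw": 0.2}, {"tx": 0.003, "ty": 0, "tz": 0.42, "turn": 0, "jaw": 0.2}, {"tx": 0.003, "ty": 0, "tz": 0.43, "turn": 0, "jaw": 0.2}, {"tx": 0.003, "ty": 0, "tz": 0.435, "turn": 0, "jaw": 0.2}, {"tx": 0.003, "ty": 0, "tz": 0.435, "turn": 0, "jaw": 0.2}])

```text
t: 5.4
tool_pos: [0.5983, -0.1567, 0.161]
orientation: [3.101, 0.498, 0.004]
force: [-0.3, 0.1, -3.6]
opening: 0.0434
```

Emit:
drive_tool(steps=[{"tx": 0, "ty": 0, "tz": 0.006, "turn": 0, "jaw": 0.2}, {"tx": 0, "ty": 0, "tz": 0.01, "turn": 0, "jaw": 0.2}, {"tx": 0, "ty": 0, "tz": 0.013, "turn": 0, "jaw": 0.2}, {"tx": 0, "ty": 0, "tz": 0.013, "turn": 0, "jaw": 0.2}])

```text
t: 5.8
tool_pos: [0.5975, -0.1563, 0.1553]
orientation: [-3.102, -0.499, 0.0]
force: [0.9, -0.5, -4.2]
opening: 0.0436
```

Emit:
drive_tool(steps=[{"tx": 0, "ty": 0, "tz": 0.003, "turn": 0, "jaw": 0.2}, {"tx": 0, "ty": 0, "tz": 0.006, "turn": 0, "jaw": 0.2}, {"tx": 0, "ty": 0, "tz": 0.006, "turn": 0, "jaw": 0.2}])

```text
t: 6.1
tool_pos: [0.5981, -0.1563, 0.1551]
orientation: [3.101, 0.499, 0.002]
force: [-2.2, 1.3, 5.0]
opening: 0.0434
```

Contact (the vertical force changed sign to +5 N). I open the jaws and lift straight up.

Emit:
drive_tool(steps=[{"tx": 0, "ty": 0, "tz": 0, "turn": 0, "jaw": 0.55}, {"tx": 0, "ty": 0, "tz": 0, "turn": 0, "jaw": 0.7}, {"tx": 0, "ty": 0, "tz": 0, "turn": 0, "jaw": 0.8}, {"tx": 0, "ty": 0, "tz": 0, "turn": 0, "jaw": 0.9}, {"tx": 0, "ty": 0, "tz": 0, "turn": 0, "jaw": 0.9}, {"tx": 0, "ty": 0, "tz": -0.04, "turn": 0, "jaw": 0.9}, {"tx": 0, "ty": 0, "tz": -0.12, "turn": 0, "jaw": 1}, {"tx": 0, "ty": 0, "tz": -0.25, "turn": 0, "jaw": 1}, {"tx": 0, "ty": 0, "tz": -0.35, "turn": 0, "jaw": 1}, {"tx": 0, "ty": 0, "tz": -0.35, "turn": 0, "jaw": 1}])

```text
t: 7.1
tool_pos: [0.6001, -0.1572, 0.2661]
orientation: [3.097, 0.498, 0.014]
force: [-1.3, 0.2, 0.7]
opening: 0.093
```

```bash
python3 -c "
from h import *
go(.4356,.1605,.26,28.57)
grab('scene','s3')
z=load('s3');cv2.imwrite('pics/s3c.png',cv2.resize(z['im'][130:350,150:450],None,fx=2.6,fy=2.6))"
```

```text
t 7.1 tcp [ 0.6001 -0.1572  0.2661] yaw 18.27 tilt [ 0.01  -0.003 -1.   ] open 0.093 F [-1.3  0.2  0.7]
shift [-0.189  -1.1777  0.0113] turn -0.0572 q [-0.34  0.16  1.37  0.    1.6   0.91]
```

View pics/s3c.png

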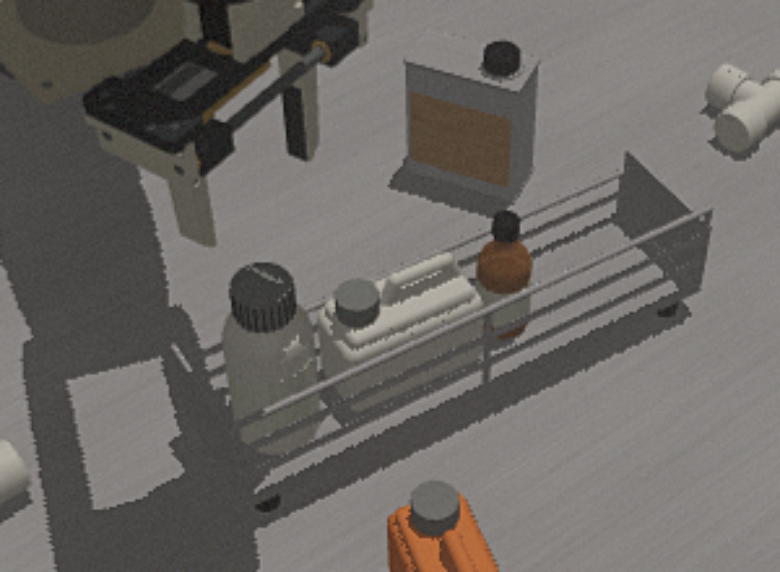

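The bottle stands upright on the tray, clear of the jug (crop 265,350). Now the can.

Emit:
drive_tool(steps=[{"tx": -0.03, "ty": -0.14, "tz": 0, "turn": 0, "jaw": 1}, {"tx": -0.05, "ty": -0.29, "tz": 0, "turn": 0, "jaw": 1}, {"tx": -0.07, "ty": -0.44, "tz": 0, "turn": -0.02, "jaw": 1}, {"tx": -0.09, "ty": -0.59, "tz": 0, "turn": -0.04, "jaw": 1}, {"tx": -0.12, "ty": -0.74, "tz": 0, "turn": -0.057, "jaw": 1}, {"tx": -0.15, "ty": -0.88, "tz": 0, "turn": -0.057, "jaw": 1}, {"tx": -0.18, "ty": -0.96, "tz": 0, "turn": -0.057, "jaw": 1}, {"tx": -0.189, "ty": -1, "tz": 0, "turn": -0.057, "jaw": 1}, {"tx": -0.189, "ty": -1, "tz": 0, "turn": -0.057, "jaw": 1}, {"tx": -0.189, "ty": -1, "tz": 0, "turn": -0.057, "jaw": 1}])

```text
t: 8.15
tool_pos: [0.45, 0.1102, 0.2583]
orientation: [3.044, 0.774, -0.0]
force: [-0.5, 0.6, 0.2]
opening: 0.0927
```

```bash
python3 -c "
from h import *
go(.4356,.1605,.22,28.57)"
```

```text
t 8.15 tcp [0.45   0.1102 0.2583] yaw 28.52 tilt [-0.    -0.001 -1.   ] open 0.0927 F [-0.5  0.6  0.2]
shift [ 0.0379 -0.1704  0.1275] turn -0.0003 q [ 0.13 -0.26  1.79 -0.    1.61  1.2 ]
```

Emit:
drive_tool(steps=[{"tx": 0.02, "ty": -0.1, "tz": 0.05, "turn": 0, "jaw": 1}, {"tx": 0.038, "ty": -0.17, "tz": 0.12, "turn": 0, "jaw": 1}, {"tx": 0.038, "ty": -0.17, "tz": 0.128, "turn": 0, "jaw": 1}, {"tx": 0.038, "ty": -0.17, "tz": 0.128, "turn": 0, "jaw": 1}])

```text
t: 8.55
tool_pos: [0.4354, 0.16, 0.2193]
orientation: [3.044, 0.773, -0.003]
force: [0.9, -0.1, -0.0]
opening: 0.0929
```

```bash
python3 -c "
from h import *
go(.4356,.1605,.096,28.57)
grab('wrist','w4')"
```

```text
t 8.55 tcp [0.4354 0.16   0.2193] yaw 28.51 tilt [-0.002 -0.001 -1.   ] open 0.0929 F [ 0.9 -0.1 -0. ]
shift [ 0.0022 -0.0013  0.411 ] turn -0.0003 q [ 0.24 -0.24  1.85 -0.    1.54  1.32]
```

View pics/w4.png

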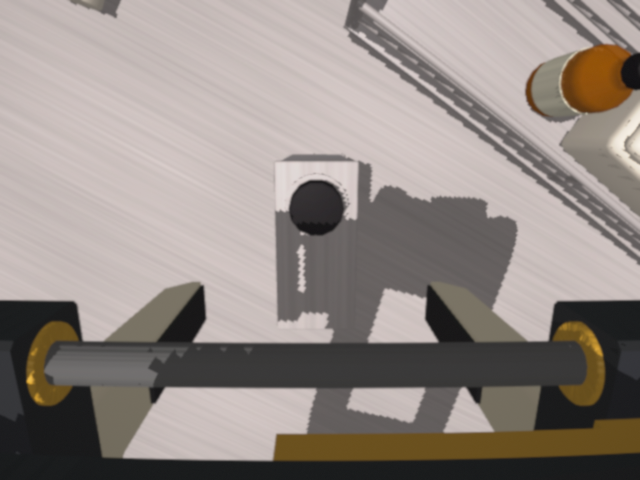

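The can is centred (columns 277–357) and square to the jaws. I descend to TCP 0.096 and grip.

Emit:
drive_tool(steps=[{"tx": 0.002, "ty": 0, "tz": 0.1, "turn": 0, "jaw": 1}, {"tx": 0.002, "ty": 0, "tz": 0.22, "turn": 0, "jaw": 1}, {"tx": 0.002, "ty": 0, "tz": 0.32, "turn": 0, "jaw": 1}, {"tx": 0.002, "ty": 0, "tz": 0.39, "turn": 0, "jaw": 1}, {"tx": 0.002, "ty": 0, "tz": 0.41, "turn": 0, "jaw": 1}, {"tx": 0.002, "ty": 0, "tz": 0.41, "turn": 0, "jaw": 0.7}, {"tx": 0.002, "ty": 0, "tz": 0.41, "turn": 0, "jaw": 0.5}, {"tx": 0.002, "ty": 0, "tz": 0.41, "turn": 0, "jaw": 0.3}, {"tx": 0.002, "ty": 0, "tz": 0.41, "turn": 0, "jaw": 0.3}, {"tx": 0.002, "ty": 0, "tz": 0.41, "turn": 0, "jaw": 0.3}, {"tx": 0.002, "ty": 0, "tz": 0.41, "turn": 0, "jaw": 0.3}, {"tx": 0.002, "ty": 0, "tz": 0.41, "turn": 0, "jaw": 0.3}], force=45)

```text
t: 9.8
tool_pos: [0.4362, 0.1613, 0.0976]
orientation: [3.044, 0.774, 0.001]
force: [0.1, -1.4, 0.7]
opening: 0.0499
```

Emit:
drive_tool(steps=[{"tx": 0, "ty": 0, "tz": 0, "turn": 0, "jaw": 0.3}, {"tx": 0, "ty": 0, "tz": 0, "turn": 0, "jaw": 0.3}, {"tx": 0, "ty": 0, "tz": -0.02, "turn": 0, "jaw": 0.3}, {"tx": 0, "ty": 0, "tz": -0.05, "turn": 0, "jaw": 0.3}, {"tx": 0, "ty": 0, "tz": -0.05, "turn": 0, "jaw": 0.3}])

```text
t: 10.3
tool_pos: [0.4361, 0.1615, 0.113]
orientation: [-3.045, -0.774, -0.001]
force: [0.6, 1.0, -5.8]
opening: 0.05
```

```bash
python3 -c "
from h import *
go(.4356,.1605,.28,28.57);go(.6282,.1368,.28,83.95)"
```

```text
t 10.3 tcp [0.4361 0.1615 0.113 ] yaw 28.53 tilt [ 0.001  0.    -1.   ] open 0.05 F [ 0.6  1.  -5.8]
shift [-0.0027  0.0022 -0.5566] turn -0.0002 q [ 0.24 -0.17  1.98  0.    1.33  1.32]
t 10.3 tcp [0.4361 0.1615 0.113 ] yaw 28.53 tilt [ 0.001  0.    -1.   ] open 0.05 F [ 0.6  1.  -5.8]
shift [ 0.5236  0.3782 -0.5562] turn -0.3079 q [ 0.24 -0.17  1.98  0.    1.33  1.32]
```

Gripped (50.0 mm, 5.8 N). I lift, then carry it while turning.

Emit:
drive_tool(steps=[{"tx": 0, "ty": 0, "tz": -0.11, "turn": 0, "jaw": 0.3}, {"tx": 0, "ty": 0, "tz": -0.24, "turn": 0, "jaw": 0.3}, {"tx": 0, "ty": 0, "tz": -0.37, "turn": -0.03, "jaw": 0.3}, {"tx": 0.03, "ty": 0.02, "tz": -0.48, "turn": -0.07, "jaw": 0.3}, {"tx": 0.1, "ty": 0.07, "tz": -0.55, "turn": -0.11, "jaw": 0.3}, {"tx": 0.18, "ty": 0.13, "tz": -0.557, "turn": -0.15, "jaw": 0.3}, {"tx": 0.27, "ty": 0.19, "tz": -0.557, "turn": -0.19, "jaw": 0.3}, {"tx": 0.36, "ty": 0.26, "tz": -0.557, "turn": -0.23, "jaw": 0.3}, {"tx": 0.44, "ty": 0.32, "tz": -0.557, "turn": -0.27, "jaw": 0.3}, {"tx": 0.5, "ty": 0.36, "tz": -0.557, "turn": -0.3, "jaw": 0.3}, {"tx": 0.524, "ty": 0.378, "tz": -0.557, "turn": -0.308, "jaw": 0.3}, {"tx": 0.524, "ty": 0.378, "tz": -0.557, "turn": -0.308, "jaw": 0.3}])

```text
t: 11.5
tool_pos: [0.6283, 0.1365, 0.2779]
orientation: [-2.336, -2.099, 0.003]
force: [0.0, -0.7, -6.8]
opening: 0.0498
```

```bash
python3 -c "
from h import *
go(.6282,.1368,.132,83.95)
grab('scene','s5')
z=load('s5');cv2.imwrite('pics/s5c.png',cv2.resize(z['im'][100:320,200:500],None,fx=2.6,fy=2.6))"
```

```text
t 11.5 tcp [0.6283 0.1365 0.2779] yaw 83.87 tilt [-0.002 -0.    -1.   ] open 0.0498 F [ 0.  -0.7 -6.8]
shift [0.0013 0.0006 0.4864] turn -0.0005 q [0.13 0.23 1.27 0.   1.64 0.24]
```

View pics/s5c.png

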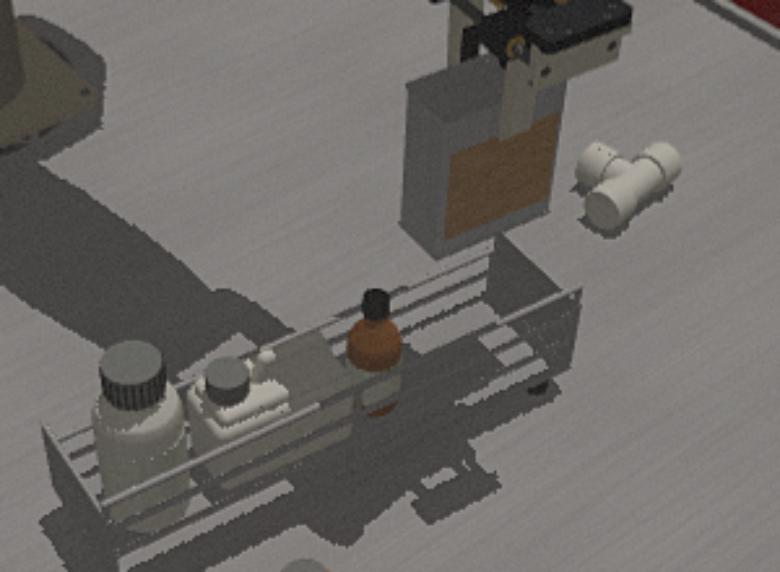

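The can hangs level with its broad side along the rack, over the free space past the slim bottle. I lower it.

Emit:
drive_tool(steps=[{"tx": 0.001, "ty": 0, "tz": 0.1, "turn": 0, "jaw": 0.3}, {"tx": 0.001, "ty": 0, "tz": 0.2, "turn": 0, "jaw": 0.3}, {"tx": 0.001, "ty": 0, "tz": 0.3, "turn": 0, "jaw": 0.3}, {"tx": 0.001, "ty": 0, "tz": 0.39, "turn": 0, "jaw": 0.3}, {"tx": 0.001, "ty": 0, "tz": 0.45, "turn": 0, "jaw": 0.3}, {"tx": 0.001, "ty": 0, "tz": 0.475, "turn": 0, "jaw": 0.3}, {"tx": 0.001, "ty": 0, "tz": 0.485, "turn": 0, "jaw": 0.3}, {"tx": 0.001, "ty": 0, "tz": 0.485, "turn": 0, "jaw": 0.3}])

```text
t: 12.35
tool_pos: [0.6282, 0.1373, 0.1347]
orientation: [2.335, 2.101, 0.001]
force: [-1.0, -0.1, -5.6]
opening: 0.0499
```

Emit:
drive_tool(steps=[{"tx": 0, "ty": 0, "tz": 0.004, "turn": 0, "jaw": 0.3}, {"tx": 0, "ty": 0, "tz": 0.008, "turn": 0, "jaw": 0.3}, {"tx": 0, "ty": 0, "tz": 0.01, "turn": 0, "jaw": 0.3}, {"tx": 0, "ty": 0, "tz": 0.01, "turn": 0, "jaw": 0.3}])

```text
t: 12.75
tool_pos: [0.6282, 0.1371, 0.131]
orientation: [2.335, 2.101, 0.0]
force: [0.7, -1.0, -5.2]
opening: 0.0496
```

Emit:
drive_tool(steps=[{"tx": 0, "ty": 0, "tz": 0.003, "turn": 0, "jaw": 0.3}, {"tx": 0, "ty": 0, "tz": 0.006, "turn": 0, "jaw": 0.3}, {"tx": 0, "ty": 0, "tz": 0.009, "turn": 0, "jaw": 0.3}, {"tx": 0, "ty": 0, "tz": 0.009, "turn": 0, "jaw": 0.3}])

```text
t: 13.15
tool_pos: [0.628, 0.1371, 0.1278]
orientation: [-2.335, -2.101, 0.001]
force: [-0.3, 0.2, -4.9]
opening: 0.0497
```

Emit:
drive_tool(steps=[{"tx": 0, "ty": 0, "tz": 0.003, "turn": 0, "jaw": 0.3}, {"tx": 0, "ty": 0, "tz": 0.005, "turn": 0, "jaw": 0.3}, {"tx": 0, "ty": 0, "tz": 0.005, "turn": 0, "jaw": 0.3}])

```text
t: 13.45
tool_pos: [0.6282, 0.1371, 0.1276]
orientation: [2.335, 2.101, 0.0]
force: [-3.6, -1.5, 4.6]
opening: 0.0495
```

Contact at the expected height. I open gently and lift.

Emit:
drive_tool(steps=[{"tx": 0, "ty": 0, "tz": 0, "turn": 0, "jaw": 0.58}, {"tx": 0, "ty": 0, "tz": 0, "turn": 0, "jaw": 0.65}, {"tx": 0, "ty": 0, "tz": 0, "turn": 0, "jaw": 0.75}, {"tx": 0, "ty": 0, "tz": 0, "turn": 0, "jaw": 0.85}, {"tx": 0, "ty": 0, "tz": 0, "turn": 0, "jaw": 0.85}, {"tx": 0, "ty": 0, "tz": -0.04, "turn": 0, "jaw": 0.85}, {"tx": 0, "ty": 0, "tz": -0.12, "turn": 0, "jaw": 0.85}, {"tx": 0, "ty": 0, "tz": -0.25, "turn": 0, "jaw": 0.85}, {"tx": 0, "ty": 0, "tz": -0.38, "turn": 0, "jaw": 0.85}, {"tx": 0, "ty": 0, "tz": -0.45, "turn": 0, "jaw": 0.85}, {"tx": 0, "ty": 0, "tz": -0.45, "turn": 0, "jaw": 0.85}])

```text
t: 14.55
tool_pos: [0.6304, 0.1374, 0.2679]
orientation: [2.331, 2.098, 0.012]
force: [0.4, 0.7, 0.7]
opening: 0.0791
```

```bash
python3 -c "
from h import *
go(.35,.0,.28)"
```

```text
t 14.55 tcp [0.6304 0.1374 0.2679] yaw 83.97 tilt [ 0.009  0.001 -1.   ] open 0.0791 F [0.4 0.7 0.7]
shift [-0.5537 -0.8809 -0.0492] turn 0 q [0.14 0.23 1.29 0.   1.61 0.24]
```

Emit:
drive_tool(steps=[{"tx": 0, "ty": -0.12, "tz": -0.06, "turn": 0, "jaw": 0.85}, {"tx": 0, "ty": -0.27, "tz": -0.06, "turn": 0, "jaw": 0.85}, {"tx": 0, "ty": -0.42, "tz": -0.06, "turn": 0, "jaw": 0.85}, {"tx": 0, "ty": -0.57, "tz": -0.06, "turn": 0, "jaw": 0.85}, {"tx": 0, "ty": -0.7, "tz": -0.06, "turn": 0, "jaw": 0.85}, {"tx": 0, "ty": -0.75, "tz": -0.06, "turn": 0, "jaw": 0.85}, {"tx": 0, "ty": -0.75, "tz": -0.06, "turn": 0, "jaw": 0.85}])

```text
t: 15.25
tool_pos: [0.4028, 0.1611, 0.2793]
orientation: [-2.334, -2.103, -0.0]
force: [0.5, 0.3, -0.1]
opening: 0.0788
```

```bash
cat > m2.py <<'E'
from h import *
for n in('top','scene'): grab(n,n+'6')
go(.4,0,.3)
E
python3 m2.py; python3 - <<'E'
from h import *
z=load('top6');P=cloud(z);Z0=load('top0');P0=cloud(Z0)
im=z['im'];cv2.imwrite('pics/top6c.png',cv2.resize(im[180:340,90:540],None,fx=1.75,fy=1.75))
cv2.imwrite('pics/s6c.png',cv2.resize(load('scene6')['im'][130:350,180:450],None,fx=2.6,fy=2.6))
c=np.array([.6135,-.0014]);a=np.radians(-6.05);E=np.array([[np.cos(a),-np.sin(a)],[np.sin(a),np.cos(a)]])
q=P[190:285,210:440].reshape(-1,3);r=np.c_[(q[:,:2]-c)@E,q[:,2]]
def pr(n,m):
    s=r[m];b=cv2.minAreaRect((s[:,:2]*1000).astype(np.float32));print(n,len(s),'z',np.percentile(s[:,2],[5,50,95]).round(4),b)
pr('can',(r[:,1]>.07)&(r[:,2]>.152)&(r[:,2]<.168))
pr('cancap',(r[:,1]>.07)&(r[:,2]>.17))
pr('bottlecap',(r[:,1]<-.1)&(r[:,2]>.172))
# shifts of others
for n,(u0,v0,u1,v1,zl) in dict(slim=(285,220,312,250,.1),jug=(312,222,370,262,.09),valve=(460,270,530,305,.02),tee=(100,250,170,300,.02)).items():
    o=[]
    for p in(P0,P):
        s=p[v0:v1,u0:u1].reshape(-1,3);s=s[s[:,2]>zl];o.append(s.mean(0))
    print(n,((o[1]-o[0])*1000).round(1))
E
```

```text
t 15.35 tcp [0.4046 0.1607 0.2793] yaw 83.99 tilt [ 0. -0. -1.] open 0.0791 F [-0.  -1.   0.5]
shift [-0.5344  0.041  -0.0689] turn 0 q [ 0.26 -0.34  1.82 -0.    1.67  0.37]
can 1124 z [0.1566 0.1601 0.1639] ((0.431854248046875, 138.84512329101562), (50.86606979370117, 109.08184814453125), 0.04044557735323906)
cancap 199 z [0.1736 0.1772 0.1812] ((0.3985128402709961, 166.2658233642578), (30.409847259521484, 29.77475929260254), 51.27379608154297)
bottlecap 393 z [0.1778 0.1815 0.1851] ((-1.1273212432861328, -155.9708709716797), (43.76560592651367, 43.868709564208984), 6.296393871307373)
slim [ 0.  -0.1  0.3]
jug [ 0.3  0.1 -2.4]
valve [-0.1  0.8  2.5]
tee [ 0.1 -0.7  2.3]
```

View pics/top6c.png

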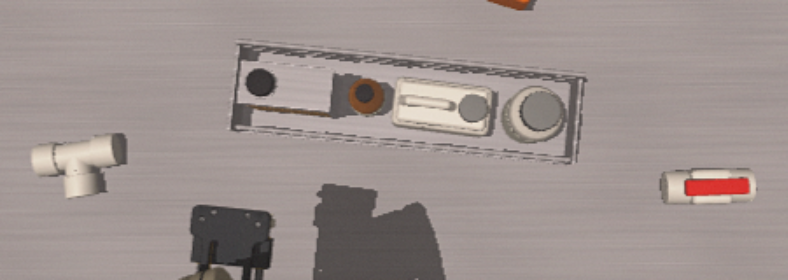

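View pics/s6c.png

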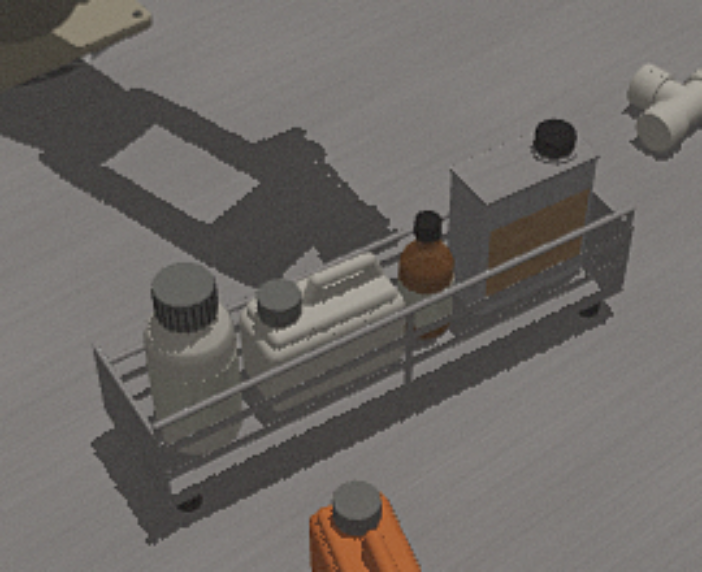

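Both containers stand in the rack. The top-view crop shows the can at (290,88) and the bottle at (535,113), and the gripper is clear. I hand the job in.

```bash
python3 -c "
from plant import robot
print(robot.close_job())"
```

```text
the job is handed in; nothing more can be done
None
```

The bottle and the can are both set down upright on the rack's tray behind the rail, and the job was handed in at about 15.4 s of the 54 s. The bottle went into the space between the jug and the end plate. The can went into the wider space past the slim bottle, with its broad side along the rail.

The last checks, measured from the top camera:

| Item | Result | Limit |
|---|---|---|
| Can, position in the rack | x 0.4 mm, y 139 mm | x ±30, y ±165 |
| Can, broad side against the rail | under 0.1° off | 0.26 rad (about 15°) |
| Can, top height | about 160 mm (130 + 30 expected) | within 6 mm |
| Bottle, position in the rack | x -1 mm, y -156 mm | x ±22, y ±185 |
| Bottle, cap height | about 181.5 mm (182 expected) | within 6 mm |
| Slim, jug, valve, tee | under 1 mm sideways | 30 mm |

- **Height readings:** the jug, valve and tee read 2 to 2.5 mm different in height before and after. I take that as depth noise, because none of them moved sideways.
- **Not measured:** I judged the containers upright by eye in the scene picture, with their top heights agreeing, and did not measure tilt. I also did not measure their speeds.
- **Gripper:** it was clear of everything when I handed in. No check failed.

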